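Oil the pivot of a thin-section clamp, then hold its spring arm open against the stop

TASK

The spring arm of the thin-section clamp needs a touch of oil before I load it: take the brush from the tool rack, dip its tip into the small steel oil cup, touch the tip into the brass oil well on top of the arm's pivot, and hang the brush back in the rack. Then take hold of the upright post on the spring arm, swing the arm open against its spring all the way to the stop, and finish while still holding it there so that I can slip a slide in. Leave everything else where it is and do not tip the oil cup.

Things in the scene. Friction and masses are not known exactly. Their poses are not given: they have to be found in the camera images.
- rack: Wooden tool rack fixed to the desk, 160 mm long (its y), 62 mm deep (its x), open front and back, top at 70 mm. Origin: centre of the underside, z up. Its 10 mm top board has three 17 mm holes in a row along its y, 50 mm apart; the brush hangs in one end hole, the needle in the other (which is which varies), the middle hole is free.
- hole_1 (a point): Centre of the rack's end hole at its -y end, at the board's top face.
- hole_2 (a point): Centre of the rack's middle hole, at the board's top face.
- hole_3 (a point): Centre of the rack's end hole at its +y end, at the board's top face.
- brush: Oiling brush, 150 mm long, 55 g, hanging tip down in a rack hole: round wooden handle 11.6 mm thick from 68 to 144 mm above the tip, wooden shoulder 25 mm wide whose flat underside (58 mm above the tip) rests on the board, steel ferrule 9 mm thick, grey bristles. Origin at the tip (12 mm above the desk as it hangs); its z runs along the brush to the handle.
- brush_tip (a point): End of the bristles (the lowest point of the brush). The bristles are 8 mm thick and give up to 5 mm along the brush under about 0.3 to 1.7 N.
- brush_handle (a point): Point on the middle line of the wooden handle, 118 mm above the tip; a good place to grip.
- needle: Dissecting needle, 108 mm long (top at 120 mm as it hangs), black handle 10 mm thick, 24 mm shoulder and thin steel needle, hanging tip down in the rack; leave it. Origin at its tip, z up along it.
- oil_cup: Small plain steel oil cup, loose, 160 g, 52 mm wide at the foot and 47 mm at the mouth, 26 mm high, wall 2.5 mm (the opening is 42 mm wide), inner floor 7 mm above the desk. Behind it stands a chest of drawers, 370 mm high, its front (with knobs) at about x = 0.60. Origin: centre of the underside, z up.
- cup_rim (a point): Centre of the oil cup's mouth, at rim height.
- clamp: Thin-section clamp fixed to the desk: grey base plate 130 (its x) x 180 (its y) x 16 mm, dark bed for a 75 x 50 mm slide on its left, steel pivot with a coil spring and the swinging steel arm on its right. Origin: centre of the underside; z up; seen from the robot its right is its -y.
- oil_well (a point): Centre of the floor of the brass oil well on top of the arm's pivot, 48.5 mm above the desk; the well is 21 mm wide inside, 4.5 mm deep (rim at 53 mm) and does not turn with the arm.
- clamp_pivot (a point): On the upright (vertical) axis about which the arm turns, at the height of the arm (39 mm).
- clamp_post (a point): Centre of the top of the upright round steel post on the arm, which moves with it: the post is 12 mm thick, stands free from 46 to 70.5 mm above the desk, 70 mm from the pivot axis; the arm below it is 13 mm wide and its top is at 42 mm.
- clamp_arm (a joint): Angle of the spring arm in rad: 0 at rest over the bed, growing anticlockwise seen from above (the post comes towards the robot and to the right) to 1.05 at the steel stop. The spring always drives it back to 0: about 4 N at the post at rest, 7 N at the stop. The round post may turn between the fingers.
- petri_dish: Bystander, loose: clear round dish of grains, 60 mm across, 13 mm high. Origin: centre of the underside.
- vial: Bystander, loose: squat stoppered glass vial, 36 mm across, 55 mm high. Origin: centre of the underside.
- blower: Bystander, loose: black rubber blower bulb, about 100 x 47 x 47 mm. Origin: centre of the underside.
- loupe: Bystander, loose: folding loupe, 36 x 26 x 16 mm. Origin: centre of the underside.
- screwdriver: Bystander, loose: small screwdriver lying flat, 138 mm long. Origin: centre of the underside.
- pen_2: Bystander, loose: felt pen lying flat, 135 mm long. Origin: centre of the underside.
Things that resemble listed ones, but are neither listed nor needed, are in the scene too. What is shaped like the oil_cup but purple is not meant.

How it is judged:
By the outcome, as a careful person would: the job done as asked, in the order asked, and still so for the second after the job is handed in, while the arm keeps its last pose, push and grip.
It also fails if it takes over 58 s, if anything falls off the work surface, if the arm or the gripper's body presses on something with over 40 N, if the wrist force passes 120 N, or if a joint passes its speed limit or range.

ROBOT

A 6-joint arm with a two-finger parallel gripper is mounted at the origin on a cart in front of the work surface, level with it; the furniture and walls round the work are solid. World frame = base frame: x ahead of the robot, y to its left, z up, the work surface at z = 0. Lengths are in m, angles in rad, forces in N, time in s.
With the tool pointing down it reaches from about 0.35 to 0.775 m from the base axis. Payload 5.5 kg.
Tool frame: the origin (TCP) lies midway between the tips of the shut fingers; the grasp point (between the pads) lies 19 mm behind it; z points along the fingers, y is the line along which they close (so a half turn about z gives the same grasp; the last joint's range is limited). The gripper opens to 85 mm and grips with 20 to 120 N. Pads are 22 mm wide; open, the fingers measure 114 mm over their backs; the gripper's body (76 mm by 85 mm) begins 54 mm behind the grasp point. The pads swing forward as they close: fully open they stand 13 mm farther back than shut.
Start: joints at [0.988, 0.313, 0.046, 1.304, 0, 1.431], TCP at [0.246, 0.52, 0.208] pointing down, gripper open.
Joint ranges: [-2.76, 2.76], [-0.86, 1.69], [-1.03, 1.26], [-2.2, 2.34], [-1.47, 1.5], [-3.14, 3.14]. Speed limits (rad/s): [2.57, 2.57, 3.14, 3.14, 3.14, 3.14].

INTERFACE

Orientations are given as a unit quaternion [w, x, y, z].
In Python, from workcell import env gives the robot as it stands. The module is installed in compiled form; this text tells all that it offers.
- The arm moves only by the tool carry_out, never from a script. Its argument "series" is a list of rows, each an object with "delta_rot": the turn, a rotation vector about the world's x, y, z normalised to -1 to 1, where 1 is 0.1 rad, a list of three; "travel": the shift along the world's x, y, z normalised to -1 to 1, where 1 is 0.025 m, a list of three; "fingers": the closure, from -1 (fully open) to 1 (shut). In form: [{"delta_rot": [ax, ay, az], "travel": [tx, ty, tz], "fingers": fingers}, ...]. A call has 1 to 5 rows; each row shifts and turns the commanded pose from where the row before left it; what a row does not reach is not made up. A row lasts 1/8 s, in which the tool goes at most 62.5 mm and 10.7 degrees, less where a joint would pass 70% of its speed; a pose out of reach is approached as far as the arm can. A call with a number of a shift or a turn outside -1 to 1 is refused whole. A call with a gripper value outside its range is refused whole. The fingers move at their own pace and stop on an object; "squeeze" is the grip in N (left out, the last holds). Time passes only in rows, so rows that do not move let the fingers close. It gives the time, the measured TCP pose, the force, the opening and the grip force at its end, in the units of the state.
- env.get_state(): the state, without advancing time (a new reading comes with each control period).
- env.read_camera(name): name is "side" or "top"; returns a dict with "color" (400x640x3 uint8, red, green, blue), "fx", "fy", "cx", "cy" (pixels), "world_from_camera" (4x4, takes a point from camera to world coordinates). Camera axes: x right, y up, looking along -z (the intrinsics and any distortion apply to the point x, -y, -z); pixel columns grow to the right and rows downward; lengths in m; the calibration is good to about 2 mm. A picture is of the moment at which its call begins. There is no depth.
- env.hand_in(): hands the job in; it is judged then, once.
The state is a dict: "clock": time; "joint_pos": joint angles; "qvel": joint speeds; "tau": joint torques, N m; "tcp_pos": TCP position; "orientation": TCP orientation; "wrist_force": force on the tool from outside, world axes, zero at the start; "ft_torque": the same for the moment, N m; "finger_gap": finger opening in m; "grip_force": force on a finger pad.
Only numpy, scipy, OpenCV 4.12 (cv2) and the standard library are available. Lean on these libraries where they do the work, as an engineer would, in place of code of your own. Each camera call takes 0.05 s, during which the arm holds its last target. There are 200 camera calls.

## Working session

There is one attempt and no reset: what is moved stays moved. The work goes in short steps, Python scripts to look and compute and a tool call to move; the robot and the scene stay as the last step left them, time stands still between calls to the robot, and variables do not carry over. Pictures are saved under pics/ and viewed, at most 10 in all, crops included, and the job is handed in when it is done.

Besides the shell and the picture viewer there is one more tool, called after ">>>" as name([rows], argument=value, ...), one row to a line, values as JSON. carry_out: Moves the arm, as the interface text tells. Its arguments: {"type":"object","properties":{"series":{"type":"array","items":{"type":"object","properties":{"delta_rot":{"type":"array","items":{"type":"number"}},"travel":{"type":"array","items":{"type":"number"}},"fingers":{"type":"number"}}}},"squeeze":{"type":"number"}},"required":["series"]}

```bash
mkdir -p pics; cat > h.py <<'E'
import numpy as np, cv2
from workcell import env
def snap(n,f):
    c=env.read_camera(n); cv2.imwrite(f'pics/{f}.png',c['color'][:,:,::-1]); np.savez(f'pics/{f}.npz',**{k:v for k,v in c.items() if v is not None}); return c
def ray(c,u,v):
    M=np.array(c['world_from_camera']); d=M[:3,:3]@np.array([(u-c['cx'])/c['fx'],-(v-c['cy'])/c['fy'],-1.]); return M[:3,3],d/np.linalg.norm(d)
def onz(c,u,v,z):
    o,d=ray(c,u,v); return o+d*(z-o[2])/d[2]
def tri(c1,p1,c2,p2):
    A=[];b=[]
    R=[ray(c1,*p1),ray(c2,*p2)]
    for o,d in R:
        P=np.eye(3)-np.outer(d,d);A.append(P);b.append(P@o)
    x=np.linalg.lstsq(np.vstack(A),np.hstack(b),rcond=None)[0]
    return x,[np.linalg.norm((np.eye(3)-np.outer(d,d))@(x-o)) for o,d in R]
def proj(c,p):
    M=np.linalg.inv(np.array(c['world_from_camera'])); q=M[:3,:3]@np.array(p)+M[:3,3]; return c['cx']+c['fx']*q[0]/-q[2], c['cy']-c['fy']*q[1]/-q[2]
E
python3 - <<'E'
from h import *
for n in('top','side'):
    c=snap(n,n+'0'); print(n,c.keys(),c['fx'],c['cx'],c['cy'],np.round(c['world_from_camera'],3).tolist())
s=env.get_state();print(s)
E
```

```text
top dict_keys(['color', 'fx', 'fy', 'cx', 'cy', 'world_from_camera']) 514.1029459617272 324.823409859309 204.26309354679677 [[0.015, 0.997, -0.075, 0.415], [-1.0, 0.016, 0.007, 0.032], [0.008, 0.075, 0.997, 1.391], [0.0, 0.0, 0.0, 1.0]]
side dict_keys(['color', 'fx', 'fy', 'cx', 'cy', 'world_from_camera']) 414.5217947144782 319.29637903442085 199.3348985050211 [[0.997, 0.057, -0.056, 0.42], [-0.078, 0.54, -0.838, -0.876], [-0.018, 0.84, 0.543, 0.707], [0.0, 0.0, 0.0, 1.0]]
{'clock': 0.1, 'joint_pos': array([ 9.88393448e-01,  3.13935466e-01,  4.50713996e-02,  1.30359963e+00,
       -9.08871729e-06,  1.43120075e+00]), 'qvel': array([ 3.01938740e-04,  1.17003659e-04,  4.23373573e-03, -3.94393987e-04,
       -4.37097190e-04, -3.01194968e-05]), 'tau': array([ 2.82059227e-03, -4.81725633e+01,  2.99244493e+01,  1.28331006e-02,
       -1.07080334e-04, -1.54844338e-05]), 'tcp_pos': array([0.24610398, 0.5191135 , 0.20748363]), 'orientation': array([-2.90214380e-04,  2.19599148e-01,  9.75589832e-01, -7.81555969e-04]), 'wrist_force': array([-0.19622193,  0.1365269 ,  0.10524938]), 'ft_torque': array([ 0.03081281, -0.03453498,  0.02369944]), 'grip_force': 0.0, 'finger_gap': 0.0852754460975407}
```

View pics/top0.png

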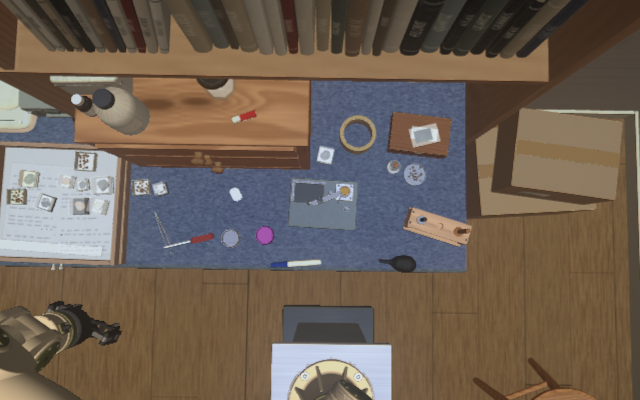

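View pics/side0.png

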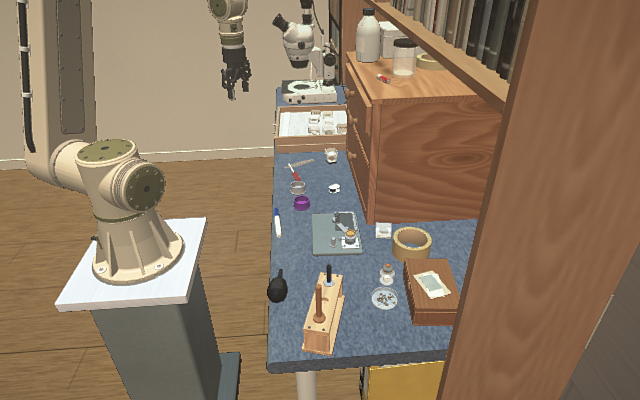

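The top view shows the rack at about (437,226), the clamp at (323,204), a steel cup at (230,238), and the purple decoy at (265,235). The side view shows the brush handle at about (319,300) and the needle at (328,272). I'll zoom in next.

```bash
python3 - <<'E'
import cv2,numpy as np
t=cv2.imread('pics/top0.png');s=cv2.imread('pics/side0.png')
def z(i,u,v,w,h,k): return cv2.resize(i[v:v+h,u:u+w],None,fx=k,fy=k,interpolation=cv2.INTER_CUBIC)
a=np.hstack([z(t,285,170,80,65,5),z(t,400,195,80,65,5)])
b=np.hstack([z(s,305,205,80,55,5),z(s,295,255,80,55,5)])
cv2.imwrite('pics/z1.png',np.vstack([a,b]))
a=np.hstack([z(t,205,215,80,40,5),z(s,275,175,80,40,5)])
b=z(s,290,255,80,100,4); 
c=np.zeros((400,480,3),np.uint8)
cv2.imwrite('pics/z2.png',np.vstack([a,np.hstack([b,c])]))
E
```

```text
(no output)
```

View pics/z1.png

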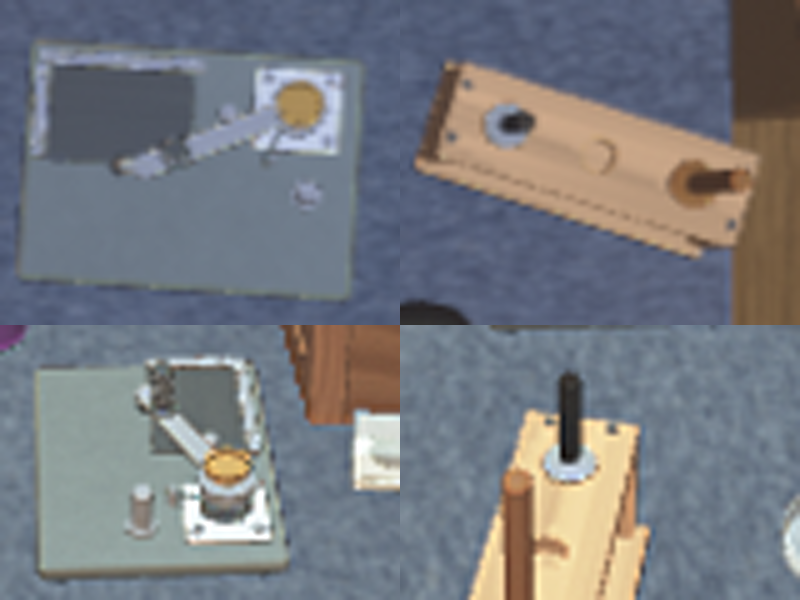

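View pics/z2.png

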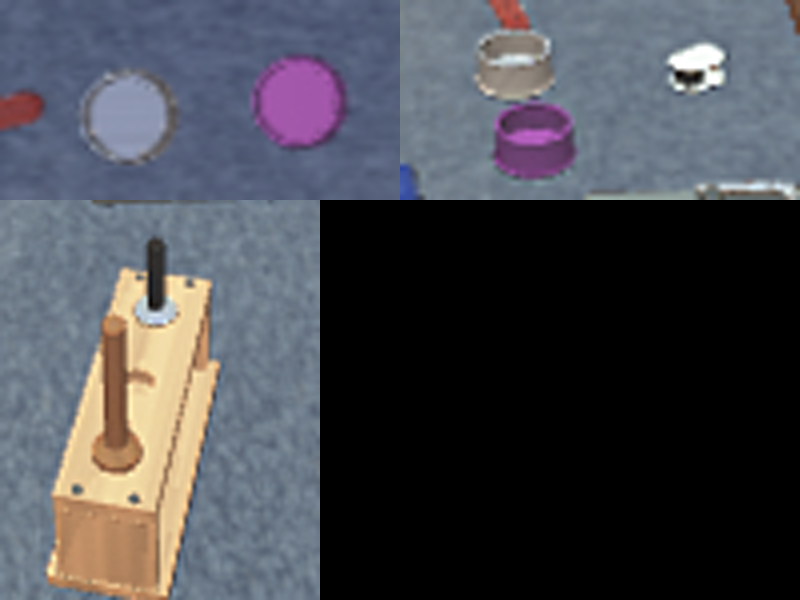

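The zoom shows the following:

| Item | Top view | Side view |
|---|---|---|
| Brush, in the right-hand (-y) hole: handle top | (468,231) | (318.5,285.5) |
| Needle, in the +y hole | (424,219) | |
| Brass well | (345,191) | (350.6,232.6) |
| Dark striped post | (320,200) | (336,215) |
| Steel cup mouth | (231,238) | (298,185) |

Next I'll refine these and triangulate.

```bash
cat > m.py <<'E'
from h import *
T=dict(np.load('pics/top0.npz'));S=dict(np.load('pics/side0.npz'))
def blob(c,box,lo,hi,show=None):
    u,v,w,h=box; hs=cv2.cvtColor(c['color'],cv2.COLOR_RGB2HSV)[v:v+h,u:u+w]
    m=cv2.inRange(hs,np.array(lo),np.array(hi)); n,l,st,ce=cv2.connectedComponentsWithStats(m)
    i=1+np.argmax(st[1:,4]); (mx,my),(a,b),ang=cv2.minAreaRect(np.argwhere(l==i)[:,::-1].astype(np.float32))
    return np.round(ce[i]+[u,v],2),st[i,4],np.round([mx+u,my+v,a,b],1), st[i,:4]+[u,v,0,0]
if __name__=='__main__':
    print('well T',blob(T,(336,182,18,18),(8,90,90),(30,255,255)))
    print('well S',blob(S,(340,222,22,18),(8,90,90),(30,255,255)))
    P={'handletop':((467.5,230.6),(318.2,285.2)),'shoulder':((458.2,231.4),(318.9,316.8)),'needletop':((424,218.8),(328.7,265.2)),
    'needlesh':((421,219.8),(328.7,282.2)),'cup':((230.4,237.8),(297.4,184.2)),'well':((344.6,190.4),(350.2,232.2)),
    'post':((319.5,199.5),(336.2,213)),'stop':((346.1,208.3),(333.1,238))}
    for k,(a,b) in P.items():
        x,r=tri(T,a,S,b); print(k,np.round(x*1000,1),np.round(np.array(r)*1000,1))
    for k,z in(('cup',.026),('well',.053),('post',.0705),('handletop',.162),('shoulder',.08),('needletop',.12)):
        print(k,'onz',np.round(1000*onz(T,*P[k][0],z),1),np.round(1000*onz(S,*P[k][1],z),1))
    # clamp & rack corners in top
    for n,p,z in(('clampTL',(34,42),.016),('TR',(364,60),.016),('BL',(18,277),.016),('BR',(352,298),.016)):
        print(n,np.round(1000*onz(T,285+p[0]/5-.4,170+p[1]/5-.4,z),1))
    for n,p in(('rTL',(452,62)),('rTR',(760,155)),('rBR',(735,246)),('rBL',(430,157))):
        print(n,np.round(1000*onz(T,400+(p[0]-400)/5-.4,195+p[1]/5-.4,.07),1))
E
python3 m.py
```

```text
well T (array([344.63, 190.42]), np.int32(52), array([344.5, 190.5,   7. ,   7. ]), array([341, 187,   8,   8]))
well S (array([350.04, 232.64]), np.int32(56), array([350. , 232.5,   7. ,   8. ]), array([346, 229,   9,   8]))
handletop [ 451.1 -319.3  158.3] [1.1 1.1]
shoulder [ 450.9 -319.6   73.5] [0.9 0.9]
needletop [ 479.8 -222.7  118.5] [1.1 1.1]
needlesh [ 479.4 -224.4   71.4] [1. 1.]
cup [426.3 271.5  26.8] [1.2 1.2]
well [554.3 -27.9  51.4] [1.1 1.1]
post [526.5  37.4  68.9] [0.3 0.3]
stop [508.8 -33.   39.9] [1.6 1.6]
cup onz [425.1 271.6  26. ] [427.6 272.8  26. ]
well onz [553.1 -27.8  53. ] [555.1 -30.   53. ]
post onz [526.7  37.4  70.5] [526.   35.1  70.5]
handletop onz [ 449.9 -318.2  162. ] [ 452. -323.  162.]
shoulder onz [ 449.8 -317.8   80. ] [ 451.6 -325.2   80. ]
needletop onz [ 478.7 -222.4  120. ] [ 480.7 -224.3  120. ]
clampTL [588.2 114.1  16. ]
TR [581.3 -63.6  16. ]
BL [461.6 120.1  16. ]
BR [453.2 -58.5  16. ]
rTL [ 511.  -196.2   70. ]
rTR [ 465.5 -355.1   70. ]
rBR [ 418.6 -341.9   70. ]
rBL [ 461.9 -185.    70. ]
```

Two-view heights agree with the text. Estimates in mm:

| Item | x | y |
|---|---|---|
| Brush | 451 | -320 |
| Cup | 426 | 272 |
| Well | 554 | -29 |
| Post | 526 | 37 |

I'll move towards the brush at the current height.

>>> carry_out([
  {"delta_rot": [0, 0, 0], "travel": [0.82, -1, 0], "fingers": -1},
  {"delta_rot": [0, 0, 0], "travel": [0.82, -1, 0], "fingers": -1},
  {"delta_rot": [0, 0, 0], "travel": [0.82, -1, 0], "fingers": -1},
  {"delta_rot": [0, 0, 0], "travel": [0.82, -1, 0], "fingers": -1},
  {"delta_rot": [0, 0, 0], "travel": [0.82, -1, 0], "fingers": -1},
])

```text
clock: 0.72
tcp_pos: [0.3492, 0.3936, 0.2079]
orientation: [-0.0, 0.22, 0.976, -0.0]
wrist_force: [0.4, 0.2, -0.4]
finger_gap: 0.0856
grip_force: 0.0
```

>>> carry_out([
  {"delta_rot": [0, 0, 0], "travel": [0.82, -1, 0], "fingers": -1},
  {"delta_rot": [0, 0, 0], "travel": [0.82, -1, 0], "fingers": -1},
  {"delta_rot": [0, 0, 0], "travel": [0.82, -1, 0], "fingers": -1},
  {"delta_rot": [0, 0, 0], "travel": [0.82, -1, 0], "fingers": -1},
  {"delta_rot": [0, 0, 0], "travel": [0.82, -1, 0], "fingers": -1},
])

```text
clock: 1.35
tcp_pos: [0.4517, 0.2686, 0.2079]
orientation: [-0.0, 0.22, 0.976, -0.0]
wrist_force: [-0.0, -0.0, 0.8]
finger_gap: 0.0854
grip_force: 0.0
```

>>> carry_out([
  {"delta_rot": [0, 0, 0], "travel": [0, -1, 0], "fingers": -1},
  {"delta_rot": [0, 0, 0], "travel": [0, -1, 0], "fingers": -1},
  {"delta_rot": [0, 0, 0], "travel": [0, -1, 0], "fingers": -1},
  {"delta_rot": [0, 0, 0], "travel": [0, -1, 0], "fingers": -1},
  {"delta_rot": [0, 0, 0], "travel": [0, -1, 0], "fingers": -1},
])

```text
clock: 1.98
tcp_pos: [0.451, 0.1437, 0.208]
orientation: [-0.0, 0.22, 0.976, -0.0]
wrist_force: [-0.8, 0.2, -0.4]
finger_gap: 0.0854
grip_force: 0.0
```

>>> carry_out([
  {"delta_rot": [0, 0, 0], "travel": [0, -1, 0], "fingers": -1},
  {"delta_rot": [0, 0, 0], "travel": [0, -1, 0], "fingers": -1},
  {"delta_rot": [0, 0, 0], "travel": [0, -1, 0], "fingers": -1},
  {"delta_rot": [0, 0, 0], "travel": [0, -1, 0], "fingers": -1},
  {"delta_rot": [0, 0, 0], "travel": [0, -1, 0], "fingers": -1},
])

```text
clock: 2.6
tcp_pos: [0.451, 0.0188, 0.208]
orientation: [-0.0, 0.22, 0.976, 0.0]
wrist_force: [-0.5, -0.5, -0.7]
finger_gap: 0.0857
grip_force: 0.0
```

>>> carry_out([
  {"delta_rot": [0, 0, 0], "travel": [0, -1, 0], "fingers": -1},
  {"delta_rot": [0, 0, 0], "travel": [0, -1, 0], "fingers": -1},
  {"delta_rot": [0, 0, 0], "travel": [0, -1, 0], "fingers": -1},
  {"delta_rot": [0, 0, 0], "travel": [0, -1, 0], "fingers": -1},
  {"delta_rot": [0, 0, 0], "travel": [0, -1, 0], "fingers": -1},
])

```text
clock: 3.22
tcp_pos: [0.451, -0.1061, 0.208]
orientation: [-0.0, 0.22, 0.976, 0.0]
wrist_force: [0.8, -0.0, 0.1]
finger_gap: 0.0857
grip_force: 0.0
```

>>> carry_out([
  {"delta_rot": [0, 0, 0], "travel": [0, -1, 0], "fingers": -1},
  {"delta_rot": [0, 0, 0], "travel": [0, -1, 0], "fingers": -1},
  {"delta_rot": [0, 0, 0], "travel": [0, -1, 0], "fingers": -1},
  {"delta_rot": [0, 0, 0], "travel": [0, -1, 0], "fingers": -1},
  {"delta_rot": [0, 0, 0], "travel": [0, -1, 0], "fingers": -1},
])

```text
clock: 3.85
tcp_pos: [0.4511, -0.2311, 0.2079]
orientation: [-0.0, 0.22, 0.976, 0.0]
wrist_force: [0.0, -0.2, 0.5]
finger_gap: 0.0854
grip_force: 0.0
```

>>> carry_out([
  {"delta_rot": [0, 0, 0], "travel": [0, -1, 0], "fingers": -1},
  {"delta_rot": [0, 0, 0], "travel": [0, -1, 0], "fingers": -1},
  {"delta_rot": [0, 0, 0], "travel": [0, -1, 0], "fingers": -1},
  {"delta_rot": [0, 0, 0], "travel": [0, -0.55, 0], "fingers": -1},
  {"delta_rot": [0, 0, 0], "travel": [0, 0, 0], "fingers": -1},
])

```text
clock: 4.47
tcp_pos: [0.4513, -0.32, 0.208]
orientation: [-0.0, 0.22, 0.975, 0.0]
wrist_force: [-0.4, -0.2, 0.1]
finger_gap: 0.0855
grip_force: 0.0
```

```bash
python3 - <<'E'
from h import *
a=snap('top','top1');b=snap('side','side1')
def z(i,u,v,w,h,k): return cv2.resize(i['color'][v:v+h,u:u+w,::-1],None,fx=k,fy=k,interpolation=cv2.INTER_CUBIC)
cv2.imwrite('pics/z3.png',np.hstack([z(a,400,170,100,120,4),z(b,270,225,100,120,4)]))
for c in(a,b): print(proj(c,[.451,-.32,.208]),proj(c,[.451,-.32,.13]))
E
```

```text
(np.float64(473.9604805895687), np.float64(229.66280779589601)) (np.float64(464.520402308935), np.float64(230.48057078051312))
(np.float64(317.04297903065253), np.float64(265.2610335604013)) (np.float64(317.8980059989051), np.float64(296.45881299690893))
```

View pics/z3.png

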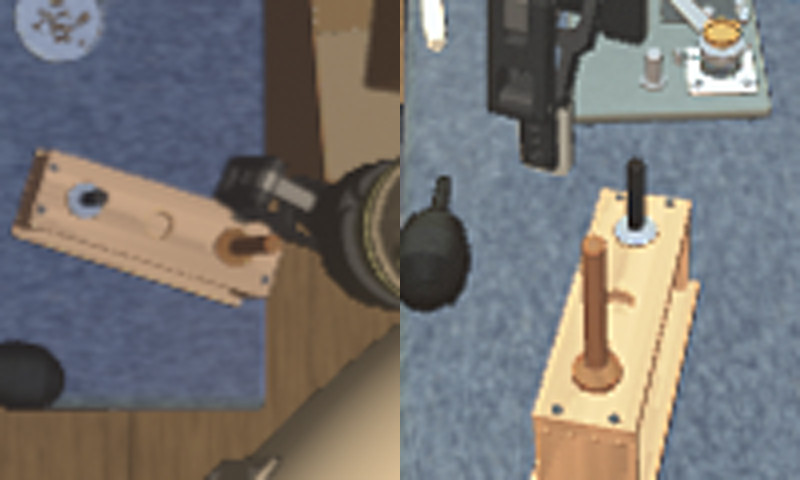

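The brush stands upright between the two open fingers: handle top at about (418,285) in the side view, needle clear. I'll descend and close.

>>> carry_out([
  {"delta_rot": [0, 0, 0], "travel": [0, 0, -1], "fingers": -1},
  {"delta_rot": [0, 0, 0], "travel": [0, 0, -1], "fingers": -1},
  {"delta_rot": [0, 0, 0], "travel": [0, 0, -1], "fingers": -1},
  {"delta_rot": [0, 0, 0], "travel": [0, 0, -0.88], "fingers": -1},
  {"delta_rot": [0, 0, 0], "travel": [0, 0, 0], "fingers": 0.3},
], squeeze=40)

```text
clock: 5.2
tcp_pos: [0.4504, -0.3171, 0.1099]
orientation: [-0.002, 0.219, 0.976, 0.001]
wrist_force: [-0.8, 0.4, 0.2]
finger_gap: 0.0696
grip_force: 0.0
```

>>> carry_out([
  {"delta_rot": [0, 0, 0], "travel": [0, 0, 0], "fingers": 1},
  {"delta_rot": [0, 0, 0], "travel": [0, 0, 0], "fingers": 1},
  {"delta_rot": [0, 0, 0], "travel": [0, 0, 0], "fingers": 1},
  {"delta_rot": [0, 0, 0], "travel": [0, 0, 0], "fingers": 1},
  {"delta_rot": [0, 0, 0], "travel": [0, 0, 0], "fingers": 1},
], squeeze=40)

```text
clock: 5.82
tcp_pos: [0.4519, -0.3197, 0.1123]
orientation: [0.001, 0.22, 0.976, -0.0]
wrist_force: [-0.4, 1.1, 6.5]
finger_gap: 0.0101
grip_force: 39.2
```

>>> carry_out([
  {"delta_rot": [0, 0, 0], "travel": [0, 0, 0.4], "fingers": 1},
  {"delta_rot": [0, 0, 0], "travel": [0, 0, 1], "fingers": 1},
  {"delta_rot": [0, 0, 0], "travel": [0, 0, 1], "fingers": 1},
  {"delta_rot": [0, 0, 0], "travel": [0, 0, 1], "fingers": 1},
  {"delta_rot": [0, 0, 0], "travel": [0, 0, 1], "fingers": 1},
])

```text
clock: 6.45
tcp_pos: [0.4511, -0.319, 0.2223]
orientation: [-0.0, 0.22, 0.976, 0.0]
wrist_force: [0.4, 0.1, -0.7]
finger_gap: 0.0099
grip_force: 39.0
```

>>> carry_out([
  {"delta_rot": [0, 0, 0], "travel": [-0.5, 1, 0.6], "fingers": 1},
  {"delta_rot": [0, 0, 0], "travel": [-0.5, 1, 0], "fingers": 1},
  {"delta_rot": [0, 0, 0], "travel": [0, 1, 0], "fingers": 1},
  {"delta_rot": [0, 0, 0], "travel": [0, 1, 0], "fingers": 1},
  {"delta_rot": [0, 0, 0], "travel": [0, 1, 0], "fingers": 1},
])

```text
clock: 7.08
tcp_pos: [0.4261, -0.1933, 0.2366]
orientation: [-0.0, 0.22, 0.976, 0.0]
wrist_force: [0.3, 0.4, -0.2]
finger_gap: 0.01
grip_force: 39.0
```

>>> carry_out([
  {"delta_rot": [0, 0, 0], "travel": [0, 1, 0], "fingers": 1},
  {"delta_rot": [0, 0, 0], "travel": [0, 1, 0], "fingers": 1},
  {"delta_rot": [0, 0, 0], "travel": [0, 1, 0], "fingers": 1},
  {"delta_rot": [0, 0, 0], "travel": [0, 1, 0], "fingers": 1},
  {"delta_rot": [0, 0, 0], "travel": [0, 1, 0], "fingers": 1},
])

```text
clock: 7.7
tcp_pos: [0.4261, -0.0683, 0.2366]
orientation: [-0.0, 0.22, 0.976, 0.0]
wrist_force: [0.6, -0.7, -0.2]
finger_gap: 0.0099
grip_force: 39.0
```

```bash
python3 - <<'E'
from h import *
a=snap('top','top2');b=snap('side','side2')
s=env.get_state();p=s['tcp_pos'];print(np.round(p,4))
q=p-[0,0,.099]
pa=proj(a,q);pb=proj(b,q);print(pa,pb)
def z(i,c,w,h,k):
    u,v=int(c[0]-w/2),int(c[1]-h/2);print(u,v); return cv2.resize(i['color'][v:v+h,u:u+w,::-1],None,fx=k,fy=k,interpolation=cv2.INTER_CUBIC)
cv2.imwrite('pics/z4.png',np.hstack([z(a,pa,66,90,6),z(b,pb,66,90,6)]))
E
```

```text
[ 0.4258 -0.0674  0.2366]
(np.float64(361.84310942732236), np.float64(239.1610237087142)) (np.float64(299.32517450695957), np.float64(216.76886539802885))
328 194
266 171
```

View pics/z4.png

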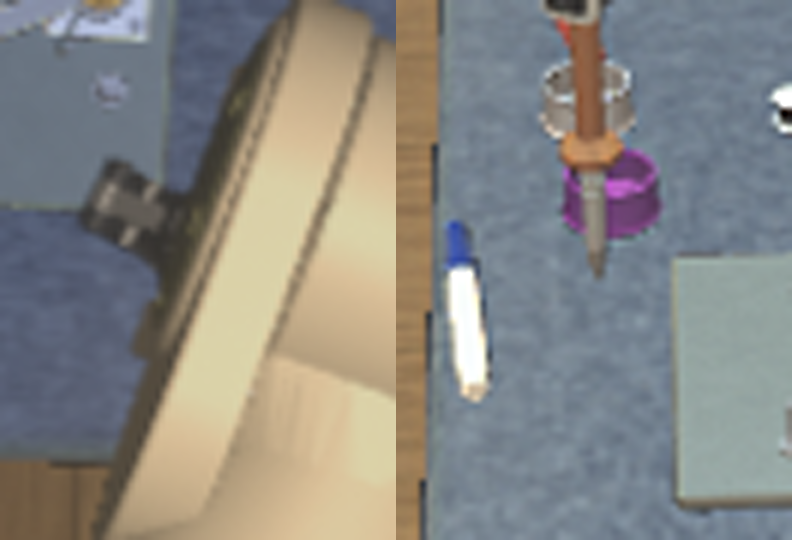

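Side view shows the brush held straight, tip at pixel (298.9,216.8), within 0.5 px of where TCP − 99 mm projects. I'll go on to the cup.

>>> carry_out([
  {"delta_rot": [0, 0, 0], "travel": [0, 1, 0], "fingers": 1},
  {"delta_rot": [0, 0, 0], "travel": [0, 1, 0], "fingers": 1},
  {"delta_rot": [0, 0, 0], "travel": [0, 1, 0], "fingers": 1},
  {"delta_rot": [0, 0, 0], "travel": [0, 1, 0], "fingers": 1},
  {"delta_rot": [0, 0, 0], "travel": [0, 1, 0], "fingers": 1},
])

```text
clock: 8.43
tcp_pos: [0.4265, 0.0559, 0.2365]
orientation: [0.0, 0.22, 0.976, -0.0]
wrist_force: [1.2, 0.8, -0.9]
finger_gap: 0.0102
grip_force: 39.1
```

>>> carry_out([
  {"delta_rot": [0, 0, 0], "travel": [0, 1, 0], "fingers": 1},
  {"delta_rot": [0, 0, 0], "travel": [0, 1, 0], "fingers": 1},
  {"delta_rot": [0, 0, 0], "travel": [0, 1, 0], "fingers": 1},
  {"delta_rot": [0, 0, 0], "travel": [0, 1, 0], "fingers": 1},
  {"delta_rot": [0, 0, 0], "travel": [0, 1, 0], "fingers": 1},
])

```text
clock: 9.05
tcp_pos: [0.4268, 0.1809, 0.2364]
orientation: [0.0, 0.22, 0.976, -0.0]
wrist_force: [0.5, -0.3, -1.0]
finger_gap: 0.0099
grip_force: 39.1
```

>>> carry_out([
  {"delta_rot": [0, 0, 0], "travel": [0, 1, 0], "fingers": 1},
  {"delta_rot": [0, 0, 0], "travel": [0, 1, 0], "fingers": 1},
  {"delta_rot": [0, 0, 0], "travel": [0, 1, 0], "fingers": 1},
  {"delta_rot": [0, 0, 0], "travel": [0, 0.57, -0.6], "fingers": 1},
  {"delta_rot": [0, 0, 0], "travel": [0, 0, -1], "fingers": 1},
])

```text
clock: 9.68
tcp_pos: [0.4272, 0.2706, 0.1956]
orientation: [0.001, 0.219, 0.976, 0.0]
wrist_force: [-0.4, -0.9, -0.9]
finger_gap: 0.01
grip_force: 39.1
```

```bash
python3 - <<'E'
from h import *
a=snap('top','top3');b=snap('side','side3')
s=env.get_state();p=s['tcp_pos'];print(np.round(p,4))
q=p-[0,0,.099]
pa=proj(a,q);pb=proj(b,q);print(pa,pb, proj(b,[.426,.2715,.026]))
def z(i,c,w,h,k):
    u,v=int(c[0]-w/2),int(c[1]-h/2);print(u,v); return cv2.resize(i['color'][v:v+h,u:u+w,::-1],None,fx=k,fy=k,interpolation=cv2.INTER_CUBIC)
cv2.imwrite('pics/z5.png',np.hstack([z(a,pa,66,70,6),z(b,pb,66,70,6)]))
E
```

```text
[0.4245 0.2689 0.1929]
(np.float64(226.7338569266124), np.float64(237.7747040808577)) (np.float64(295.4626991888726), np.float64(166.1748876011583)) (np.float64(296.93062652896145), np.float64(184.42870022497274))
193 202
262 131
```

View pics/z5.png

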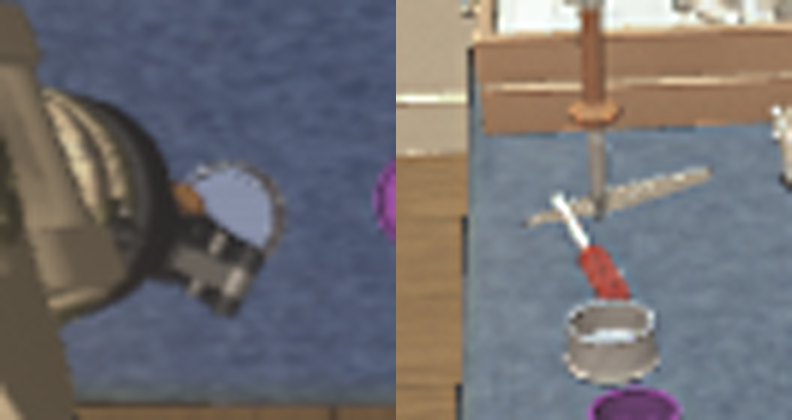

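The brush hangs above the cup mouth (side (296,166) over the mouth at (297,184)). I'll dip in steps.

>>> carry_out([
  {"delta_rot": [0, 0, 0], "travel": [0, 0, -1], "fingers": 1},
  {"delta_rot": [0, 0, 0], "travel": [0, 0, -0.8], "fingers": 1},
  {"delta_rot": [0, 0, 0], "travel": [0, 0, -0.2], "fingers": 1},
  {"delta_rot": [0, 0, 0], "travel": [0, 0, 0], "fingers": 1},
])

```text
clock: 10.28
tcp_pos: [0.4266, 0.2698, 0.1466]
orientation: [0.0, 0.22, 0.976, -0.0]
wrist_force: [-0.2, 0.3, -0.4]
finger_gap: 0.0099
grip_force: 39.1
```

>>> carry_out([
  {"delta_rot": [0, 0, 0], "travel": [0, 0.06, -0.8], "fingers": 1},
  {"delta_rot": [0, 0, 0], "travel": [0, 0, -0.5], "fingers": 1},
  {"delta_rot": [0, 0, 0], "travel": [0, 0, -0.3], "fingers": 1},
  {"delta_rot": [0, 0, 0], "travel": [0, 0, -0.1], "fingers": 1},
  {"delta_rot": [0, 0, 0], "travel": [0, 0, 0], "fingers": 1},
])

```text
clock: 10.9
tcp_pos: [0.4266, 0.2716, 0.1042]
orientation: [0.0, 0.22, 0.976, 0.0]
wrist_force: [-0.4, -0.2, 0.5]
finger_gap: 0.01
grip_force: 39.2
```

```bash
python3 - <<'E'
from h import *
s=env.get_state();print(np.round(s['tcp_pos'],4),s['wrist_force'])
E
```

```text
[0.4266 0.2716 0.1042] [-0.43908842 -0.16508793  0.54256862]
```

Vertical force went up about 1 N, so the bristles touch the cup floor in the oil. I'll lift and go to the well, moving in y first to stay clear of the drawers.

>>> carry_out([
  {"delta_rot": [0, 0, 0], "travel": [0, 0, 0.4], "fingers": 1},
  {"delta_rot": [0, 0, 0], "travel": [0, 0, 1], "fingers": 1},
  {"delta_rot": [0, 0, 0], "travel": [0, 0, 1], "fingers": 1},
  {"delta_rot": [0, 0, 0], "travel": [0, 0, 1], "fingers": 1},
  {"delta_rot": [0, 0, 0], "travel": [0, 0, 1], "fingers": 1},
])

```text
clock: 11.52
tcp_pos: [0.4266, 0.2717, 0.2157]
orientation: [0.001, 0.22, 0.976, 0.0]
wrist_force: [-0.5, 1.2, -1.0]
finger_gap: 0.0093
grip_force: 39.1
```

>>> carry_out([
  {"delta_rot": [0, 0, 0], "travel": [0, -1, 0], "fingers": 1},
  {"delta_rot": [0, 0, 0], "travel": [0, -1, 0], "fingers": 1},
  {"delta_rot": [0, 0, 0], "travel": [0, -1, 0], "fingers": 1},
  {"delta_rot": [0, 0, 0], "travel": [0, -1, 0], "fingers": 1},
  {"delta_rot": [0, 0, 0], "travel": [0, -1, 0], "fingers": 1},
])

```text
clock: 12.15
tcp_pos: [0.4266, 0.1459, 0.2149]
orientation: [0.001, 0.22, 0.976, 0.0]
wrist_force: [0.2, 0.5, -0.9]
finger_gap: 0.0096
grip_force: 39.1
```

>>> carry_out([
  {"delta_rot": [0, 0, 0], "travel": [0, -1, 0], "fingers": 1},
  {"delta_rot": [0, 0, 0], "travel": [0, -1, 0], "fingers": 1},
  {"delta_rot": [0, 0, 0], "travel": [0, -1, 0], "fingers": 1},
  {"delta_rot": [0, 0, 0], "travel": [0.8, -1, 0], "fingers": 1},
  {"delta_rot": [0, 0, 0], "travel": [0.9, -1, 0], "fingers": 1},
])

```text
clock: 12.78
tcp_pos: [0.4695, 0.0208, 0.2152]
orientation: [0.001, 0.22, 0.976, 0.0]
wrist_force: [-0.1, 0.1, -1.2]
finger_gap: 0.0097
grip_force: 39.1
```

>>> carry_out([
  {"delta_rot": [0, 0, 0], "travel": [1, -1, 0], "fingers": 1},
  {"delta_rot": [0, 0, 0], "travel": [1, -1, 0], "fingers": 1},
  {"delta_rot": [0, 0, 0], "travel": [0.9, 0, 0], "fingers": 1},
  {"delta_rot": [0, 0, 0], "travel": [0.5, 0, -0.6], "fingers": 1},
  {"delta_rot": [0, 0, 0], "travel": [0, 0, 0], "fingers": 1},
])

```text
clock: 13.4
tcp_pos: [0.5531, -0.028, 0.1971]
orientation: [-0.002, 0.219, 0.976, -0.0]
wrist_force: [-0.9, -1.0, -0.8]
finger_gap: 0.0098
grip_force: 39.1
```

```bash
python3 - <<'E'
from h import *
a=snap('top','top4');b=snap('side','side4')
s=env.get_state();p=s['tcp_pos'];print(np.round(p,4),s['wrist_force'])
q=p-[0,0,.099]
pa=proj(a,q);pb=proj(b,q);print(pa,pb, proj(b,[.5543,-.0283,.053]))
u,v=int(pb[0]-50),int(pb[1]-50);print(u,v)
cv2.imwrite('pics/z6.png',cv2.resize(b['color'][v:v+90,u:u+100,::-1],None,fx=6,fy=6,interpolation=cv2.INTER_CUBIC))
E
```

```text
[ 0.5527 -0.0278  0.1984] [-0.65564908 -0.7611631  -0.48251207]
(np.float64(345.4676928297906), np.float64(188.67752209928975)) (np.float64(349.5776880473928), np.float64(217.1290554199116)) (np.float64(349.8080041182088), np.float64(231.82562238041265))
299 167
```

View pics/z6.png

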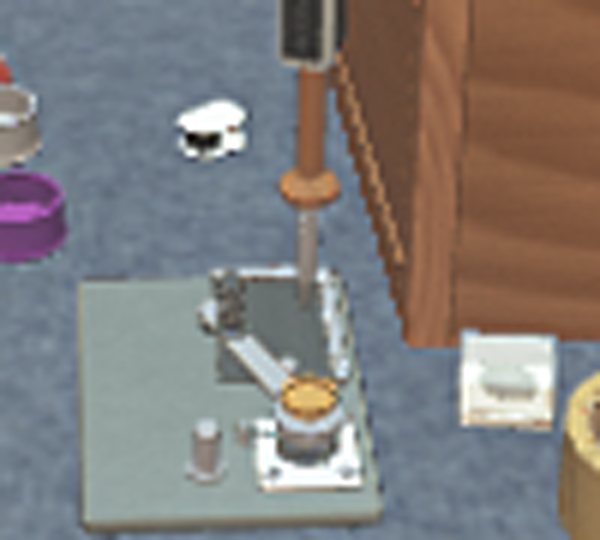

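Side view shows the tip at (349.4,217.9) directly above the well at (350.1,232.9), with the same small calibration offset on both. I'll descend gently.

>>> carry_out([
  {"delta_rot": [0, 0, 0], "travel": [0, 0, -0.8], "fingers": 1},
  {"delta_rot": [0, 0, 0], "travel": [0, 0, -0.6], "fingers": 1},
  {"delta_rot": [0, 0, 0], "travel": [0, 0, -0.2], "fingers": 1},
  {"delta_rot": [0, 0, 0], "travel": [0, 0, 0], "fingers": 1},
])

```text
clock: 14.0
tcp_pos: [0.5535, -0.0283, 0.1588]
orientation: [-0.0, 0.22, 0.976, 0.0]
wrist_force: [0.7, -0.2, 0.1]
finger_gap: 0.0096
grip_force: 39.1
```

>>> carry_out([
  {"delta_rot": [0, 0, 0], "travel": [0.03, 0, -0.3], "fingers": 1},
  {"delta_rot": [0, 0, 0], "travel": [0, 0, -0.15], "fingers": 1},
  {"delta_rot": [0, 0, 0], "travel": [0, 0, -0.1], "fingers": 1},
  {"delta_rot": [0, 0, 0], "travel": [0, 0, 0], "fingers": 1},
  {"delta_rot": [0, 0, 0], "travel": [0, 0, 0], "fingers": 1},
])

```text
clock: 14.62
tcp_pos: [0.5548, -0.0285, 0.1453]
orientation: [0.0, 0.22, 0.976, 0.0]
wrist_force: [0.3, 0.5, 0.1]
finger_gap: 0.0097
grip_force: 39.2
```

```bash
python3 - <<'E'
from h import *
b=snap('side','side5')
s=env.get_state();p=s['tcp_pos'];print(np.round(p,4),s['wrist_force'])
cv2.imwrite('pics/z7.png',cv2.resize(b['color'][195:255,310:390,::-1],None,fx=7,fy=7,interpolation=cv2.INTER_CUBIC))
E
```

```text
[ 0.5548 -0.0284  0.1453] [-0.34674473 -0.19085958  1.03681385]
```

View pics/z7.png

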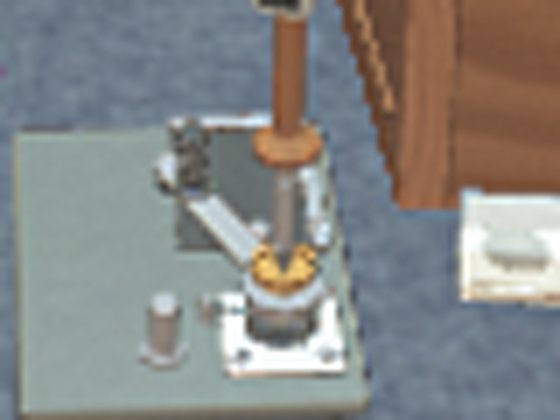

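The tip sits in the brass well at (284,272), with about 1 N of upward force. Now I'll lift and return to the same rack hole.

>>> carry_out([
  {"delta_rot": [0, 0, 0], "travel": [0, 0, 0.4], "fingers": 1},
  {"delta_rot": [0, 0, 0], "travel": [0, 0, 1], "fingers": 1},
  {"delta_rot": [0, 0, 0], "travel": [0, 0, 1], "fingers": 1},
  {"delta_rot": [0, 0, 0], "travel": [0, 0, 1], "fingers": 1},
  {"delta_rot": [0, 0, 0], "travel": [-0.14, -0.64, 0], "fingers": 1},
])

```text
clock: 15.3
tcp_pos: [0.5525, -0.0446, 0.2325]
orientation: [0.002, 0.219, 0.976, -0.0]
wrist_force: [0.4, 1.0, -0.9]
finger_gap: 0.0094
grip_force: 39.2
```

>>> carry_out([
  {"delta_rot": [0, 0, 0], "travel": [-1, -1, 0], "fingers": 1},
  {"delta_rot": [0, 0, 0], "travel": [-1, -1, 0], "fingers": 1},
  {"delta_rot": [0, 0, 0], "travel": [-1, -1, 0], "fingers": 1},
  {"delta_rot": [0, 0, 0], "travel": [-1, -1, 0], "fingers": 1},
  {"delta_rot": [0, 0, 0], "travel": [0, -1, 0], "fingers": 1},
])

```text
clock: 15.92
tcp_pos: [0.4485, -0.1704, 0.2292]
orientation: [-0.001, 0.22, 0.975, 0.0]
wrist_force: [0.2, 0.1, 0.1]
finger_gap: 0.0099
grip_force: 39.2
```

>>> carry_out([
  {"delta_rot": [0, 0, 0], "travel": [0, -1, 0], "fingers": 1},
  {"delta_rot": [0, 0, 0], "travel": [0, -1, 0], "fingers": 1},
  {"delta_rot": [0, 0, 0], "travel": [0, -1, 0], "fingers": 1},
  {"delta_rot": [0, 0, 0], "travel": [0, -1, 0], "fingers": 1},
  {"delta_rot": [0, 0, 0], "travel": [0, -1, 0], "fingers": 1},
])

```text
clock: 16.55
tcp_pos: [0.4501, -0.2957, 0.229]
orientation: [-0.001, 0.22, 0.976, 0.0]
wrist_force: [0.1, 0.8, -0.6]
finger_gap: 0.0099
grip_force: 39.2
```

>>> carry_out([
  {"delta_rot": [0, 0, 0], "travel": [0, -1, 0], "fingers": 1},
  {"delta_rot": [0, 0, 0], "travel": [0, 0, -0.4], "fingers": 1},
  {"delta_rot": [0, 0, 0], "travel": [0, 0, -0.4], "fingers": 1},
  {"delta_rot": [0, 0, 0], "travel": [0, 0, 0], "fingers": 1},
  {"delta_rot": [0, 0, 0], "travel": [0, 0, 0], "fingers": 1},
])

```text
clock: 17.18
tcp_pos: [0.4512, -0.3188, 0.2102]
orientation: [-0.0, 0.219, 0.976, 0.0]
wrist_force: [-0.1, -0.4, -0.7]
finger_gap: 0.0096
grip_force: 39.2
```

```bash
python3 - <<'E'
from h import *
b=snap('side','side6')
s=env.get_state();p=s['tcp_pos'];print(np.round(p,4),s['wrist_force'])
q=p-[0,0,.099]; print(proj(b,q),proj(b,q+[0,0,.022]))
# dark-grey bristle tip against wooden board: rows of low saturation
hs=cv2.cvtColor(b['color'],cv2.COLOR_RGB2HSV)
for v in range(270,322,2): print(v,' '.join(f'{h}/{s}/{x}' for h,s,x in hs[v,313:325]))
E
```

```text
[ 0.4514 -0.3189  0.2104] [ 0.0592199   0.00049727 -0.28545404]
(np.float64(318.2404298802001), np.float64(302.95627704628913)) (np.float64(318.0173223235196), np.float64(294.72378002242715))
270 106/51/140 9/61/109 11/142/144 11/134/146 11/129/144 11/132/139 11/134/129 7/78/111 105/78/148 106/62/140 105/57/139 106/56/146
272 107/54/127 9/47/108 11/145/141 11/134/145 11/129/144 11/128/137 10/131/121 14/100/143 18/78/245 17/56/192 14/24/160 30/2/145
274 105/61/139 140/7/113 11/147/139 11/135/144 11/130/145 11/131/138 11/132/116 14/106/149 22/79/255 21/84/244 18/86/237 90/9/110
276 6/38/141 11/69/134 11/140/135 11/134/145 11/134/145 11/129/140 10/130/122 11/130/124 12/126/205 16/97/233 23/77/252 23/70/255
278 14/136/195 14/125/161 11/131/132 11/136/139 11/134/141 11/129/136 12/126/121 12/121/129 15/126/188 13/140/173 13/126/195 23/75/255
280 14/128/194 15/125/198 14/121/198 14/119/188 14/119/172 13/118/184 14/120/202 14/122/199 15/125/190 15/130/183 14/136/175 13/53/160
282 14/128/201 14/122/197 14/122/195 14/121/192 14/121/184 14/120/178 14/123/184 14/121/196 14/124/198 14/135/192 10/
[... 1711 characters left out ...]
230 20/84/236 21/79/243 22/78/245 21/76/246 21/77/246 21/77/245
312 20/83/237 21/81/238 20/85/236 19/87/231 20/82/236 22/79/243 21/81/241 21/78/244 21/76/246 21/75/246 21/75/246 21/76/245
314 20/84/237 20/84/237 19/86/234 18/87/232 21/80/243 22/78/244 22/79/244 22/77/247 22/74/248 22/76/246 21/75/245 21/76/246
316 20/84/238 20/86/238 18/100/230 15/113/182 13/119/178 12/125/176 13/125/185 13/125/194 15/116/218 20/96/238 22/79/249 21/74/247
318 20/86/238 17/99/230 13/120/138 12/119/152 14/116/176 14/113/188 14/114/186 13/115/197 13/117/189 13/123/179 15/113/219 22/78/250
320 20/85/235 18/91/230 15/108/225 22/77/248 20/81/241 20/83/238 19/84/233 19/83/234 21/81/238 21/82/243 18/94/238 22/73/249
```

```bash
python3 - <<'E'
from h import *
b=dict(np.load('pics/side6.npz'))
hs=cv2.cvtColor(b['color'],cv2.COLOR_RGB2HSV)
for v in range(314,334): print(v,''.join('#' if (h<17 and s>95) else '.' for h,s,x in hs[v,308:332]))
t=np.linspace(0,2*np.pi,12,endpoint=False)
e=np.array([proj(b,[.4511+.0085*np.cos(a),-.3193+.0085*np.sin(a),.07]) for a in t]);print(e.min(0),e.max(0),e.mean(0))
E
```

```text
314 ........................
315 ........................
316 ........######..........
317 ........#######.........
318 .......#########........
319 ......###.....##........
320 .......#................
321 .......................#
322 .......................#
323 .......................#
324 .......................#
325 ......................##
326 ......................#.
327 ......................#.
328 ......................#.
329 .....................##.
330 ######...............#..
331 ############.........#..
332 ##################...#..
333 ######################..
[314.20002502 314.61630152] [322.83228916 321.3708898 ] [318.51886465 317.97890926]
```

The tip at (318,304) is lined up with the hole (centre u≈318.6) to within about 1 mm. I'll lower it.

>>> carry_out([
  {"delta_rot": [0, 0, 0], "travel": [0.02, 0, -0.8], "fingers": 1},
  {"delta_rot": [0, 0, 0], "travel": [0, 0, -0.8], "fingers": 1},
  {"delta_rot": [0, 0, 0], "travel": [0, 0, -0.8], "fingers": 1},
  {"delta_rot": [0, 0, 0], "travel": [0, 0, -0.8], "fingers": 1},
  {"delta_rot": [0, 0, 0], "travel": [0, 0, -0.4], "fingers": 1},
])

```text
clock: 17.85
tcp_pos: [0.4515, -0.3189, 0.1195]
orientation: [-0.0, 0.219, 0.976, 0.0]
wrist_force: [-0.5, 0.5, -0.4]
finger_gap: 0.01
grip_force: 39.2
```

>>> carry_out([
  {"delta_rot": [0, 0, 0], "travel": [0, 0, -0.15], "fingers": 1},
  {"delta_rot": [0, 0, 0], "travel": [0, 0, 0], "fingers": 1},
])

```text
clock: 18.1
tcp_pos: [0.4519, -0.3195, 0.1168]
orientation: [0.0, 0.22, 0.976, -0.0]
wrist_force: [0.0, 0.2, -1.2]
finger_gap: 0.0101
grip_force: 39.2
```

>>> carry_out([
  {"delta_rot": [0, 0, 0], "travel": [0, 0, -0.1], "fingers": 1},
  {"delta_rot": [0, 0, 0], "travel": [0, 0, -0.08], "fingers": 1},
  {"delta_rot": [0, 0, 0], "travel": [0, 0, 0], "fingers": 1},
])

```text
clock: 18.48
tcp_pos: [0.4519, -0.3197, 0.1123]
orientation: [0.0, 0.22, 0.976, -0.0]
wrist_force: [-0.9, 0.9, 1.7]
finger_gap: 0.0101
grip_force: 39.4
```

>>> carry_out([
  {"delta_rot": [0, 0, 0], "travel": [0, 0, 0], "fingers": 0.4},
  {"delta_rot": [0, 0, 0], "travel": [0, 0, 0], "fingers": 0},
  {"delta_rot": [0, 0, 0], "travel": [0, 0, 0], "fingers": -0.5},
  {"delta_rot": [0, 0, 0], "travel": [0, 0, 0], "fingers": -0.5},
  {"delta_rot": [0, 0, 0], "travel": [0, 0, 0], "fingers": -0.5},
])

```text
clock: 19.1
tcp_pos: [0.4516, -0.3194, 0.1118]
orientation: [-0.0, 0.22, 0.976, 0.0]
wrist_force: [-0.4, 0.4, -0.4]
finger_gap: 0.064
grip_force: 0.0
```

>>> carry_out([
  {"delta_rot": [0, 0, 0], "travel": [0, 0, 0.6], "fingers": -0.5},
  {"delta_rot": [0, 0, 0], "travel": [0, 0, 1], "fingers": -0.5},
  {"delta_rot": [0, 0, 0], "travel": [0, 0, 1], "fingers": -0.5},
  {"delta_rot": [0, 0, 0], "travel": [0, 0, 1], "fingers": -0.5},
  {"delta_rot": [0, 0, 0], "travel": [0, 0, 0.4], "fingers": -0.5},
])

```text
clock: 19.73
tcp_pos: [0.4524, -0.3201, 0.2144]
orientation: [0.002, 0.22, 0.976, -0.001]
wrist_force: [0.4, 0.2, 0.1]
finger_gap: 0.0639
grip_force: 0.0
```

```bash
python3 - <<'E'
from h import *
s=env.get_state();print(np.round(s['tcp_pos'],4),s['finger_gap'])
b=snap('side','side7')
b0=dict(np.load('pics/side0.npz'))
d=cv2.absdiff(b['color'],b0['color']).max(2)
print('diff in brush box',(d[283:328,308:332]>40).sum(), 'cup',(d[175:200,285:310]>40).sum(),'clamp',(d[205:258,308:368]>40).sum())
E
```

```text
[ 0.4524 -0.3201  0.2144] 0.06387101610190901
diff in brush box 5 cup 427 clamp 940
```

The brush is back: the side-view patch matches the original, with only 5 px differing. Now to the post, with a turn so the fingers close along the swing direction.

>>> carry_out([
  {"delta_rot": [0, 0, 0], "travel": [0, 1, 0], "fingers": -0.5},
  {"delta_rot": [0, 0, 0], "travel": [0, 1, 0], "fingers": -0.5},
  {"delta_rot": [0, 0, 0], "travel": [0, 1, 0], "fingers": -0.5},
  {"delta_rot": [0, 0, 0], "travel": [0, 1, 0], "fingers": -0.5},
  {"delta_rot": [0, 0, -1], "travel": [0, 1, 0], "fingers": -0.5},
])

```text
clock: 20.4
tcp_pos: [0.4508, -0.1916, 0.2111]
orientation: [-0.001, 0.269, 0.963, 0.0]
wrist_force: [-0.5, -0.1, 0.3]
finger_gap: 0.064
grip_force: 0.0
```

>>> carry_out([
  {"delta_rot": [0, 0, -1], "travel": [0, 1, 0], "fingers": -0.5},
  {"delta_rot": [0, 0, -1], "travel": [0, 1, 0], "fingers": -0.5},
  {"delta_rot": [0, 0, -1], "travel": [0, 1, 0], "fingers": -0.5},
  {"delta_rot": [0, 0, -1], "travel": [0, 1, 0], "fingers": -0.5},
  {"delta_rot": [0, 0, -1], "travel": [0, 1, 0], "fingers": -0.5},
])

```text
clock: 21.02
tcp_pos: [0.4503, -0.0669, 0.2111]
orientation: [-0.001, 0.499, 0.867, -0.0]
wrist_force: [0.3, 0.3, -0.4]
finger_gap: 0.0641
grip_force: 0.0
```

>>> carry_out([
  {"delta_rot": [0, 0, 0], "travel": [0, 1, 0], "fingers": -0.5},
  {"delta_rot": [0, 0, 0], "travel": [0, 1, 0], "fingers": -0.5},
  {"delta_rot": [0, 0, 0], "travel": [0.5, 1, 0], "fingers": -0.5},
  {"delta_rot": [0, 0, 0], "travel": [0.5, 1, 0], "fingers": -0.5},
  {"delta_rot": [0, 0, 0], "travel": [0, 0, 0], "fingers": -0.5},
])

```text
clock: 21.65
tcp_pos: [0.4756, 0.033, 0.2111]
orientation: [-0.001, 0.496, 0.868, -0.0]
wrist_force: [-0.5, -0.1, 0.1]
finger_gap: 0.0641
grip_force: 0.0
```

```bash
python3 - <<'E'
from h import *
s=env.get_state();print(np.round(s['tcp_pos'],4),np.round(s['orientation'],3),np.round(s['joint_pos'],2))
b=snap('side','side8');t=snap('top','top8')
S=dict(np.load('pics/side0.npz'));T=dict(np.load('pics/top0.npz'))
print('chest corner',onz(S,367,224,0), onz(T,310,145,.37),onz(T,310,168,0))
for n,c,c0,(u,v,w,h) in(('cupS',b,S,(285,175,25,25)),('cupT',t,T,(218,225,25,25)),('brush',b,S,(308,283,24,45))):
    d=cv2.absdiff(c['color'],c0['color']).max(2)[v:v+h,u:u+w]; print(n,(d>40).sum())
i=b['color'][120:260,260:400,::-1]; cv2.imwrite('pics/z8.png',cv2.resize(i,None,fx=4,fy=4,interpolation=cv2.INTER_CUBIC))
E
```

```text
[0.4756 0.033  0.2111] [-0.001  0.496  0.868 -0.   ] [-0.1   0.12 -0.19  1.26  0.    0.94]
chest corner [0.61925678 0.07187196 0.        ] [0.61091537 0.05707755 0.37      ] [0.61844348 0.06494014 0.        ]
cupS 0
cupT 0
brush 5
```

Cup and brush are unchanged in both views. I'll move over the post and descend.

>>> carry_out([
  {"delta_rot": [0, 0, 0], "travel": [1, 0.1, 0], "fingers": -0.5},
  {"delta_rot": [0, 0, 0], "travel": [1, 0.08, 0], "fingers": -0.5},
  {"delta_rot": [0, 0, 0], "travel": [0.04, 0, -0.8], "fingers": -0.5},
  {"delta_rot": [0, 0, 0], "travel": [0, 0, -1], "fingers": -0.5},
  {"delta_rot": [0, 0, 0], "travel": [0, 0, -1], "fingers": -0.5},
])

```text
clock: 22.38
tcp_pos: [0.5268, 0.0344, 0.141]
orientation: [-0.0, 0.499, 0.867, -0.0]
wrist_force: [0.2, 0.0, 0.3]
finger_gap: 0.0642
grip_force: 0.0
```

>>> carry_out([
  {"delta_rot": [0, 0, 0], "travel": [0, 0, -0.8], "fingers": -0.5},
  {"delta_rot": [0, 0, 0], "travel": [0, 0, 0], "fingers": -0.5},
  {"delta_rot": [0, 0, 0], "travel": [0, 0, 0], "fingers": -0.5},
])

```text
clock: 22.75
tcp_pos: [0.5277, 0.0347, 0.1226]
orientation: [0.0, 0.498, 0.867, 0.0]
wrist_force: [0.2, -0.5, -0.3]
finger_gap: 0.0639
grip_force: 0.0
```

```bash
python3 - <<'E'
from h import *
b=snap('side','side9');t=snap('top','top9')
s=env.get_state();print(np.round(s['tcp_pos'],4))
p=[.5265,.0374,.0705];print(proj(b,p),proj(t,p))
i=b['color'][165:265,290:390,::-1]; j=t['color'][150:250,270:370,::-1]
cv2.imwrite('pics/z9.png',cv2.resize(np.hstack([j,i]),None,fx=4,fy=4,interpolation=cv2.INTER_CUBIC))
E
```

```text
[0.5283 0.0348 0.123 ]
(np.float64(336.30233113357156), np.float64(212.5059082469755)) (np.float64(319.4992263613371), np.float64(199.58399327288555))
```

View pics/z9.png

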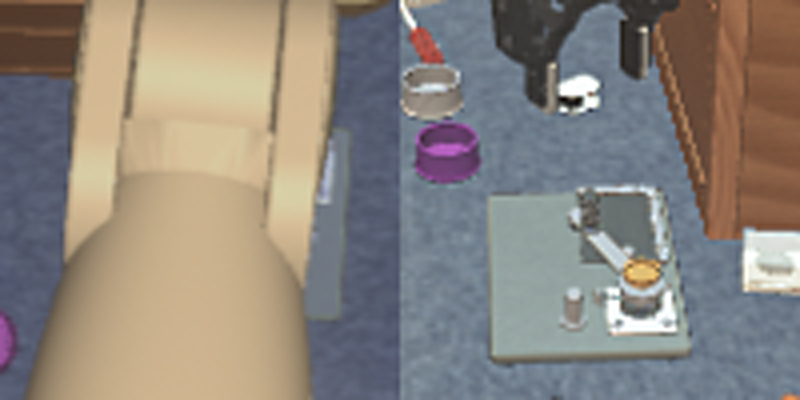

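The fingers straddle the post in u: (545,100) and (633,65), with the post at (588,195). I'll descend and grip.

>>> carry_out([
  {"delta_rot": [0, 0, 0], "travel": [-0.05, 0.1, -0.8], "fingers": -0.5},
  {"delta_rot": [0, 0, 0], "travel": [0, 0, -1], "fingers": -0.5},
  {"delta_rot": [0, 0, 0], "travel": [0, 0, -0.8], "fingers": -0.5},
  {"delta_rot": [0, 0, 0], "travel": [0, 0, -0.4], "fingers": -0.5},
  {"delta_rot": [0, 0, 0], "travel": [0, 0, 0], "fingers": -0.5},
])

```text
clock: 23.48
tcp_pos: [0.5263, 0.0376, 0.0469]
orientation: [-0.0, 0.498, 0.867, -0.0]
wrist_force: [-0.9, -1.0, -0.2]
finger_gap: 0.0639
grip_force: 0.0
```

>>> carry_out([
  {"delta_rot": [0, 0, 0], "travel": [0, 0, 0], "fingers": 0.3},
  {"delta_rot": [0, 0, 0], "travel": [0, 0, 0], "fingers": 1},
  {"delta_rot": [0, 0, 0], "travel": [0, 0, 0], "fingers": 1},
  {"delta_rot": [0, 0, 0], "travel": [0, 0, 0], "fingers": 1},
  {"delta_rot": [0, 0, 0], "travel": [0, 0, 0], "fingers": 1},
], squeeze=50)

```text
clock: 24.1
tcp_pos: [0.5273, 0.0376, 0.0475]
orientation: [0.001, 0.498, 0.867, 0.001]
wrist_force: [0.2, 0.2, 4.9]
finger_gap: 0.0
grip_force: 1.9
```

```bash
python3 - <<'E'
from h import *
s=env.get_state();p=s['tcp_pos'];print(np.round(p,4),s['wrist_force'],s['finger_gap'])
pv=np.array([.5543,-.0283]);r=p[:2]-pv;R=np.hypot(*r);a=np.arctan2(r[1],r[0]);print(R,np.degrees(a))
prev=p[:2]
for k in range(1,13):
    th=a+k*.0875; q=pv+.07*np.array([np.cos(th),np.sin(th)])if k>1 else pv+.07*np.array([np.cos(th),np.sin(th)])
    print(k,np.round(q,4),np.round((q-prev)/.025,2)); prev=q
E
```

```text
[0.5273 0.0376 0.0475] [0.19897675 0.21456765 4.86108238] 3.865636373414449e-05
0.07124303797593114 112.29593087994108
1 [0.5222 0.0339] [-0.2  -0.15]
2 [0.5169 0.0309] [-0.21 -0.12]
3 [0.5118 0.0274] [-0.2  -0.14]
4 [0.5071 0.0234] [-0.19 -0.16]
5 [0.5028 0.0191] [-0.17 -0.17]
6 [0.4989 0.0144] [-0.16 -0.19]
7 [0.4953 0.0094] [-0.14 -0.2 ]
8 [0.4923 0.0041] [-0.12 -0.21]
9 [ 0.4897 -0.0014] [-0.1  -0.22]
10 [ 0.4876 -0.0072] [-0.08 -0.23]
11 [ 0.486  -0.0131] [-0.06 -0.24]
12 [ 0.4849 -0.0191] [-0.04 -0.24]
```

The fingers closed fully without the post. I have no picture views left, so I'll check numerically where it stands.

```bash
python3 - <<'E'
from h import *
b=snap('side','side10')
s9=dict(np.load('pics/side9.npz'))
s=env.get_state();p=s['tcp_pos'];print(np.round(p,4),s['wrist_force'],s['finger_gap'])
for z in(.0,.02,.06): print(proj(b,p+[0,0,z]))
ch='@%#*+=-:. '
for n,c in(('before',s9),('now',b)):
    g=cv2.cvtColor(c['color'],cv2.COLOR_RGB2GRAY); print(n)
    for v in range(203,232): print(v,''.join(ch[min(9,int(x)//26)] for x in g[v,322:362]))
E
```

```text
[0.5273 0.0376 0.0475] [1.74834888 0.48883365 4.22512991] -8.47819291090135e-05
(np.float64(336.53558471578066), np.float64(219.39587827568948))
(np.float64(336.5718072280209), np.float64(213.36753503426223))
(np.float64(336.64640393987634), np.float64(200.95275328846589))
before
203 +++++++++++++++++++++++++++++++++++++++#
204 +++++++++++++++++++++++++++++++++++++++#
205 +++++++++++++++++++++++++++++++++++++++*
206 +++++++++++++==+++++++++++++++++++++++++
207 +++++===++++++=+++++++++++++++++++++++++
208 +++++++=++++++++++++++++++++++++++++++++
209 ++++++++++++++++++++++++++++++++++++++++
210 ++++=+++++++++++++++++++++++++++++++++++
211 ++++===+++++=====---====---=-===++++++++
212 +++++==++++=-.=+=...... ..::...:++++++++
213 =++=========+=+++++****++++**=.:-=++++++
214 ------------+#+++*+++++++++++*=:==*=++++
215 -----------=+++***++++++++++++=.:=++++++
216 --=----===--=****++++++++++++*+.:==+++++
217 ----==-===-::=++**++++++++++++=.:+=+++++
218 ----===---:.:=+***+++++++++++*+.:+-+++++
219 ---==----==.:+#**++++++++++++*= :-=*++++
220 =--------==-:+****+++++++++++++::-=+++++
221 =----
[... 1094 characters left out ...]
**++++++++++++*+.:=++++++
217 --==-=====-::+++**+++++++++++*=::+=+++++
218 ---====----.:=+***+++++++++++*+.:+-+++++
219 =-=====--==.:+#**++++++++++++*= :-=*++++
220 =-==-----=+-:#****+++++++++++++::-=+++++
221 =------=-=+#=+*##*+++++++++++++=::=+++++
222 =--=-=--=-=***+++++++++++++++++=.:==++++
223 ==========---++===.=++++++++++*+.:+=++++
224 ===========-=++:...:=**+++++++*+.:+=++++
225 ========-==-=+*+:.:::=**++++++++.:-=*+++
226 =---=-====--=++*+:.:::=+==++++++-:-=++++
227 ==--==-=----=+++*=.::::-.:=+++++-: =++++
228 =======-=-===++++*=.::::-:++++++=.:==+++
229 =====-=---=--=*++**=.::::=++=++++::+-+==
230 ==----====--=+******=:::::=+++=-+++==*++
231 ------=====--------=+-::-+-::-=+:+=-=*++
```

The fingertips show at v≈213.5 where the reported TCP would project to 219.4, so they shut about 22 mm above it, resting on the post's top (about 5 N). The post has not moved. I'll open, go 20 mm lower and grip again.

>>> carry_out([
  {"delta_rot": [0, 0, 0], "travel": [0, 0, 0], "fingers": 0},
  {"delta_rot": [0, 0, 0], "travel": [0, 0, 0], "fingers": -0.5},
  {"delta_rot": [0, 0, 0], "travel": [0, 0, 0], "fingers": -0.5},
  {"delta_rot": [0, 0, 0], "travel": [0, 0, 0], "fingers": -0.5},
  {"delta_rot": [0, 0, 0], "travel": [0, 0, 0], "fingers": -0.5},
])

```text
clock: 24.78
tcp_pos: [0.5263, 0.0376, 0.0467]
orientation: [-0.0, 0.498, 0.867, 0.0]
wrist_force: [-0.4, 0.4, 0.1]
finger_gap: 0.064
grip_force: 0.0
```

```bash
python3 - <<'E'
from h import *
b=snap('side','side11')
s=env.get_state();p=s['tcp_pos'];print(np.round(p,4),s['wrist_force'],s['finger_gap'])
ch='@%#*+=-:. '
g=cv2.cvtColor(b['color'],cv2.COLOR_RGB2GRAY)
for v in range(190,226): print(v,''.join(ch[min(9,int(x)//26)] for x in g[v,318:362]))
for s_ in(-1,1): print(proj(b,p+s_*.032*np.array([.861,.507,0])))
E
```

```text
[0.5264 0.0376 0.0467] [0.54917142 0.75022456 0.53208471] 0.06422921449075898
190 ##%*=######%%######%%#####%%%%#%###%%%#%*+**
191 #########*=*#####%%%#*++==%%#%%%%%%%%#%#**+#
192 ##########+*+#%%%##*++++==*###%##%%#*+**#*+#
193 ###########*###%#*+=++++++=+%#%#%#%*===+#*=*
194 ################*=++++++++**%%%%%##+++++#*++
195 ######%######%##+=++++++++%%#%##%%*=++++*#*=
196 #####%%%#####%%*=+++++===+%%##*-+#=++++++#*=
197 #####%%#*###%%#++++=++++++%%%%#=:#=++++++#*=
198 #######*+##%%#*=+++=++++++%%%%%*+#==+++++##*
199 %######+##%%#+==++=+++++=+%%%%#*=#===++++*#*
200 %######*#%%#*=++++=++++==+%%%%#*+#====++++#*
201 %########%%#+++++++++++++*%%%%#*+#===+++++##
202 ####%####%%*++=++++++++++*%%%%#++#++++++++*#
203 #%#########++++++++++++++*%%%%#+*#=++++++++#
204 %%######%%#++++++++++++++*%%%%#++#=++++++++#
205 *#%%##%%%#+*++++++++++++=+%%%%#+=++++++++++*
206 +*#%%%##*+=*++++++++++++++*#%%#+=+++++++++++
207 +=+###%#+==*=+++++=++++++++*#%#+++++++++++++
208 +==###%#*=+*=++++++++++++++++**+++++++++++++
209 +=+##%%#*=+*++++++++++++++++++++++++++++++++
210 +++#####*=+*++++++++++++++++++++++++++
[... 168 characters left out ...]
++---=+#+++*++++++**++**=:==*+++++
215 =----+*#+=++---=+*+**#++++++++++++=::=++++++
216 -------===+=-==-=##**++++++++++++*+.:==+++++
217 --==----==--==-::+++**+++++++++++*=.:+=+++++
218 -==------=-----.:=+***+++++++++++*+.:+-+++++
219 ====--===----==.:+#**++++++++++++*= :-=*++++
220 =====-=------=+-:+****+++++++++++*+::-=+++++
221 =====--------=+#=+*##*+++++++++++++=::-+++++
222 ==-=-=---=----=***+++++++++++++++++=::==++++
223 =--========-=----=+==-.=++++++++++*+.:+=++++
224 ---========-===-=++:...:=**+++++++*+.:+=++++
225 ---=-=====--==--=+*+:.:::=**++++++++.:-=*+++
(np.float64(326.69035773723), np.float64(223.75686670870357))
(np.float64(345.46632747274157), np.float64(215.62431828847588))
```

>>> carry_out([
  {"delta_rot": [0, 0, 0], "travel": [0, 0, -0.4], "fingers": -0.5},
  {"delta_rot": [0, 0, 0], "travel": [0, 0, -0.32], "fingers": -0.5},
  {"delta_rot": [0, 0, 0], "travel": [0, 0, 0], "fingers": -0.5},
  {"delta_rot": [0, 0, 0], "travel": [0, 0, 0], "fingers": 0},
  {"delta_rot": [0, 0, 0], "travel": [0, 0, 0], "fingers": 0.4},
])

```text
clock: 25.45
tcp_pos: [0.5267, 0.0375, 0.0291]
orientation: [0.0, 0.498, 0.867, 0.0]
wrist_force: [0.7, -0.2, 0.4]
finger_gap: 0.0282
grip_force: 0.0
```

>>> carry_out([
  {"delta_rot": [0, 0, 0], "travel": [0, 0, 0], "fingers": 0.7},
  {"delta_rot": [0, 0, 0], "travel": [0, 0, 0], "fingers": 1},
  {"delta_rot": [0, 0, 0], "travel": [0, 0, 0], "fingers": 1},
  {"delta_rot": [0, 0, 0], "travel": [0, 0, 0], "fingers": 1},
])

```text
clock: 25.95
tcp_pos: [0.5272, 0.038, 0.0293]
orientation: [0.001, 0.498, 0.867, 0.001]
wrist_force: [2.8, 3.9, 2.5]
finger_gap: 0.0096
grip_force: 49.0
```

The post is held (gap 9.6 mm, 49 N). I'll swing along the arc, turning with the arm.

>>> carry_out([
  {"delta_rot": [0, 0, 0.87], "travel": [-0.22, -0.11, 0], "fingers": 1},
  {"delta_rot": [0, 0, 0.87], "travel": [-0.21, -0.12, 0], "fingers": 1},
  {"delta_rot": [0, 0, 0.87], "travel": [-0.2, -0.14, 0], "fingers": 1},
  {"delta_rot": [0, 0, 0.87], "travel": [-0.19, -0.16, 0], "fingers": 1},
  {"delta_rot": [0, 0, 0.87], "travel": [-0.17, -0.17, 0], "fingers": 1},
], squeeze=60)

```text
clock: 26.58
tcp_pos: [0.5023, 0.0203, 0.0293]
orientation: [0.001, 0.298, 0.955, 0.001]
wrist_force: [2.2, 3.7, 1.8]
finger_gap: 0.0091
grip_force: 59.3
```

>>> carry_out([
  {"delta_rot": [0, 0, 0.87], "travel": [-0.16, -0.19, 0], "fingers": 1},
  {"delta_rot": [0, 0, 0.87], "travel": [-0.14, -0.2, 0], "fingers": 1},
  {"delta_rot": [0, 0, 0.87], "travel": [-0.12, -0.21, 0], "fingers": 1},
  {"delta_rot": [0, 0, 0.87], "travel": [-0.1, -0.22, 0], "fingers": 1},
  {"delta_rot": [0, 0, 0.87], "travel": [-0.08, -0.23, 0], "fingers": 1},
])

```text
clock: 27.2
tcp_pos: [0.4872, -0.0058, 0.0293]
orientation: [0.001, 0.085, 0.996, 0.001]
wrist_force: [2.4, 5.1, 2.3]
finger_gap: 0.0091
grip_force: 59.4
```

```bash
python3 - <<'E'
from h import *
s=env.get_state();p=s['tcp_pos'];print(np.round(p,4),s['wrist_force'],s['finger_gap'])
r=p[:2]-[.5543,-.0283];print(np.hypot(*r),np.degrees(np.arctan2(r[1],r[0]))-112.5)
E
```

```text
[ 0.4872 -0.0058  0.0293] [2.39026213 5.08106488 2.27498783] 0.009137543820558985
0.0707701291909616 49.001929475869844
```

>>> carry_out([
  {"delta_rot": [0, 0, 0.87], "travel": [-0.07, -0.24, 0], "fingers": 1},
  {"delta_rot": [0, 0, 0.6], "travel": [-0.04, -0.2, 0], "fingers": 1},
  {"delta_rot": [0, 0, 0], "travel": [0, 0, 0], "fingers": 1},
])

```text
clock: 27.58
tcp_pos: [0.4846, -0.0167, 0.0293]
orientation: [0.001, 0.013, 1.0, 0.001]
wrist_force: [3.6, 6.0, 1.7]
finger_gap: 0.0095
grip_force: 59.4
```

>>> carry_out([
  {"delta_rot": [0, 0, 0.2], "travel": [-0.01, -0.08, 0], "fingers": 1},
  {"delta_rot": [0, 0, 0], "travel": [0, 0, 0], "fingers": 1},
])

```text
clock: 27.82
tcp_pos: [0.4843, -0.0182, 0.0293]
orientation: [0.001, 0.003, 1.0, 0.001]
wrist_force: [2.8, 6.5, 3.4]
finger_gap: 0.0095
grip_force: 59.4
```

>>> carry_out([
  {"delta_rot": [0, 0, 0], "travel": [0, -0.06, 0], "fingers": 1},
  {"delta_rot": [0, 0, 0], "travel": [0, 0, 0], "fingers": 1},
])

```text
clock: 28.08
tcp_pos: [0.4844, -0.0184, 0.0293]
orientation: [0.001, 0.002, 1.0, 0.003]
wrist_force: [2.7, 11.2, 3.0]
finger_gap: 0.0094
grip_force: 59.6
```

The position stalled while the y force jumped from 6.5 to 11.2 N, so the arm is at the stop. I'll add a small preload and check the scene.

>>> carry_out([
  {"delta_rot": [0, 0, 0], "travel": [0, -0.05, 0], "fingers": 1},
  {"delta_rot": [0, 0, 0], "travel": [0, 0, 0], "fingers": 1},
  {"delta_rot": [0, 0, 0], "travel": [0, 0, 0], "fingers": 1},
])

```text
clock: 28.45
tcp_pos: [0.4843, -0.0185, 0.0293]
orientation: [0.001, 0.002, 1.0, 0.004]
wrist_force: [3.7, 15.3, 4.1]
finger_gap: 0.0089
grip_force: 59.7
```

```bash
python3 - <<'E'
from h import *
b=snap('side','side12');t=snap('top','top12')
S=dict(np.load('pics/side0.npz'));T=dict(np.load('pics/top0.npz'))
for n,c,c0,(u,v,w,h) in(('cupS',b,S,(285,175,25,25)),('cupT',t,T,(218,225,25,25)),('brush',b,S,(308,283,24,45)),('needle',b,S,(318,260,20,25)),('vial/dish',b,S,(365,258,40,55)),('blower',b,S,(264,265,26,40)),('pen',b,S,(270,205,15,35))):
    d=cv2.absdiff(c['color'],c0['color']).max(2)[v:v+h,u:u+w]; print(n,(d>40).sum())
s=env.get_state();print(np.round(s['tcp_pos'],4),s['wrist_force'],s['grip_force'],s['clock'])
E
```

```text
cupS 65
cupT 0
brush 6
needle 1
vial/dish 0
blower 0
pen 0
[ 0.4844 -0.0185  0.0293] [ 3.71768466 14.88477601  3.21612512] 59.7189987951424 28.55
```

```bash
python3 -c "
from workcell import env
print(env.hand_in())"
```

```text
the job is handed in; nothing more can be done
None
```

The job is handed in at about 28.6 s: the brush was dipped, touched into the oil well and hung back in its own hole, and the gripper is holding the spring arm open against its stop. The first grip on the post closed just above it and pressed its top with about 5 N; the post did not move, and the second grip held.

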